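# Slide the fuse holder up to the press stop

### The arm

A 7-joint arm with a two-finger parallel gripper is mounted at the origin on the work surface. World frame = base frame: x ahead of the robot, y to its left, z up, the work surface at z = 0. Lengths are in m, angles in rad, forces in N, time in s.
With the tool pointing down it reaches from about 0.4 to 0.85 m from the base axis. Payload 4.5 kg.
Tool frame: the origin (TCP) lies midway between the tips of the shut fingers; the grasp point (between the pads) lies 19 mm behind it; z points along the fingers, y is the line along which they close (so a half turn about z gives the same grasp; the last joint's range is limited). The gripper opens to 88 mm and grips with 3 to 60 N. Pads are 18 mm wide; open, the fingers measure 123 mm over their backs; the gripper's body (75 mm by 187 mm) begins 45 mm behind the grasp point.
Start: joints at [1.238, 0.689, -0.195, 1.565, 0.157, 0.902, -0.215], TCP at [0.224, -0.583, 0.239] pointing down, gripper open.
Joint ranges: [-3.01, 3.01], [-0.46, 2.08], [-1.47, 1.51], [0.13, 2.56], [-1, 4.14], [0.04, 2.09], [-2.66, 2.66]. Speed limits (rad/s): [2.57, 2.57, 3.14, 3.14, 3.14, 3.14, 3.14].

### API

Orientations are given as a unit quaternion [x, y, z, w].
In Python, from plant import sensors, eyes, finish_job gives the robot as it stands.
- The arm moves only by the tool send_rows, never from a script. Its argument "rows" is text: rows parted by semicolons, each of 4 numbers parted by spaces: the shift along the tool's x, y, z normalised to -1 to 1, where 1 is 30 cm, then the turn about the tool's z normalised to -1 to 1, where 1 is 2 pi rad. A call has 1 to 10 rows; each row is the pose to reach, as a shift and turn from the pose commanded when the call began, along the tool's axes at that moment, turning the shorter way round; what a row does not reach only later rows make up. A row lasts 1/12 s, in which the tool goes at most 41.7 mm and 7.16 degrees, less where a joint would pass 70% of its speed; a pose out of reach is approached as far as the arm can. A call with a number of a shift or a turn outside -1 to 1 is refused whole. A call with a gripper value outside its range is refused whole. "jaw" is the closure, from -1 (fully open) to 1 (shut), set as the call begins (left out, the last holds). The fingers move at their own pace and stop on an object; "force" is the grip in N (left out, the last holds). Time passes only in rows, so rows that repeat a pose let the fingers close. It gives the time, the measured TCP pose, the force, the opening and the grip force at its end, in the units of the state.
- sensors.get_state(): the state, without advancing time (a new reading comes with each control period).
- eyes.snapshot(name): name is "scene" or "side" or "wrist"; returns (picture, depth): 480x640x3 uint8, red, green, blue; 480x640 float32, m along the optical axis (not along the pixel's ray), 0 where there is no reading.
- eyes.calibration(name): a dict with "fov_y" (degrees; the focal length in pixels is half the picture's height over the tangent of half this angle, whatever the lens; pixels are square), "cx", "cy" (the principal point, pixels), "dist_coeffs" ([k1, k2, p1, p2, k3] as OpenCV has them; the pictures are not rectified), "world_from_camera" (4x4, takes a point from camera to world coordinates). Camera axes: x right, y down, z forward; pixel columns grow to the right and rows downward; lengths in m; the calibration is good to about 2 mm. A picture is of the moment at which its call begins: read the wrist's pose just before it. calibration takes no time and is no camera call; for the wrist camera it gives the pose at the moment of the call.
- finish_job(): hands the job in; it is judged then, once.
The state is a dict: "clock": time; "q": joint angles; "qd": joint speeds; "joint_torque": joint torques, N m; "tool_pos": TCP position; "eef_rot": TCP orientation; "contact_force": force on the tool from outside, world axes, zero at the start; "moment": the same for the moment, N m; "opening": opening from 0.0 (shut) to 1.0 (fully open); "finger_force": force on a finger pad.
Only numpy, scipy, OpenCV 4.12 (cv2) and the standard library are available. Lean on these libraries where they do the work, as an engineer would, in place of code of your own. Each camera call takes 0.05 s, during which the arm holds its last target. There are 200 camera calls.

### The job

Push the grey fuse holder across the bench, always flat on it, until its long side lies flush along the steel fence under the lever press and its nose end bears firmly against the black bumper of the yellow stop. How far the bumper is screwed out is not known, and the stop, already set, is held only by a friction clamp: feel for the bumper and do not shift the stop. Leave the clips, the fuse and the other loose things where they are, and back off with the holder left snug against fence and bumper.

Things in the scene. Friction and masses are not known exactly. Their poses are not given: they have to be found in the camera images.
- holder: loose grey fuse holder, a block 90 (its x) x 150 (its y) x 45 mm high, two brass clips in its open top; 0.3 to 0.65 kg, dragging with some 1.5 to 5 N. Origin: centre of underside. Its -y end is the nose (small black insert), its +x side goes to the fence. Starts on the fence's -x side, askew up to 0.35 rad, centre 50 to 90 mm short of its seated line, nose 85 to 260 mm from the bumper
- holder_nose (a point): centre of the holder's nose end face, 75 mm from its origin along its -y, 16 mm above its underside
- holder_side (a point): centre of the holder's fence-side face, 45 mm from its origin along its +x, 16 mm above its underside
- press: green steel lever press with red ball handle, fixed; origin on the level bench, z up. The holder's lane runs under it along its y, towards -y, with the holder seated at x = 0. Column 90 mm square from y = -160 to -250 mm; above the lane an arm 44 mm wide, 260 mm up, from the column to the head
- ram (a point): bottom centre of the ram's round foot (40 mm diameter), 105 mm above the bench at press x = 0, y = -25 mm; above it the head, 60 mm along y and 50 mm along x, from 210 to 340 mm up
- fence (a point): steel fence bar fixed to the press, 30 mm high, 16 mm thick, 470 mm long along the press's y (y = -140 to +330 mm). The point is the middle of its holder-side face, at half height; that face looks to the press's -x and lies at press x = +45 mm
- stop: yellow stop block across the lane, 105 (x = -65 to +40) x 30 (y) x 40 mm high, clamp knob on top. Origin: foot of its front face (looks to +y), in line with the seated holder's middle, press y = -100 to -70 mm. From it sticks out the round black bumper (28 mm, axis 20 mm up, x = 0) that the nose must meet, by an unknown, fixed 10 to 35 mm. The block slips along y above some 18 N
- clip0: loose U-shaped brass contact clip, base 70 x 28 x 4 mm with two cheeks to 30 mm height; origin: centre of its underside; bystander
- clip1: loose U-shaped brass contact clip, base 70 x 28 x 4 mm with two cheeks to 30 mm height; origin: centre of its underside; bystander
- clip2: loose U-shaped brass contact clip, base 70 x 28 x 4 mm with two cheeks to 30 mm height; origin: centre of its underside; bystander
- fuse: loose ceramic fuse, white body 70 x 42 x 42 mm with blade contacts, 138 mm long along its x; origin: centre of its underside; bystander
- screwdriver: loose screwdriver, 190 mm long along its x; bystander
- bin: blue open plastic bin 160 x 120 x 70 mm; origin: centre of its underside; bystander
Things that resemble listed ones, but are neither listed nor needed, are in the scene too. What is shaped like the holder but pink or red is not meant.

How it is judged:
On the way:
1. the holder bears against the stop's bumper with more than 4 N for 0.1 s (contact force between holder and stop above 4 N), for 0.1 s.
At the end, for the whole second after the job is handed in: The holder rests flat and still, its side within 3 mm of the fence and parallel to it within 0.035 rad (2 degrees), its nose within 3 mm of the bumper's end, and the stop within 3 mm of where it was set; on the way the holder has borne against the bumper with more than 4 N (x of holder_side in the frame of press between 0.042 and 0.0475 m and angle between the y axis of holder and the y axis of press, either way round below 0.035 rad and y of bumper_c0 in the frame of holder between -0.084 and -0.0785 m and height (world z) of holder below 0.004 m and angle between holder's own z axis and vertical below 0.03 rad and linear speed of holder below 0.01 m/s and not (distance of stop from where it was at the start of the episode above 0.003 m)); the robot touches nothing.
It fails at once if the stop is shifted by more than 3 mm (distance of stop from where it was at the start of the episode above 0.003 m).
It fails at once if the holder is lifted by more than 12 mm or tipped by more than 0.2 rad (height (world z) of holder above 0.012 m or angle between holder's own z axis and vertical above 0.2 rad).
It fails at once if a clip, the fuse, the screwdriver or the bin is moved by more than 15 mm (distance of any of clip0, clip1, clip2, fuse, screwdriver, bin from where it was at the start of the episode above 0.015 m).
It also fails if it takes over 61 s, if anything falls off the work surface, if the arm or the gripper's body presses on something with over 40 N, if the wrist force passes 120 N, or if a joint passes its speed limit or range.

## Working session

There is one attempt and no reset: what is moved stays moved. The work goes in short steps, Python scripts to look and compute and a tool call to move; the robot and the scene stay as the last step left them, time stands still between calls to the robot, and variables do not carry over. Pictures are saved under pics/ and viewed, at most 10 in all, crops included, and the job is handed in when it is done.

Besides the shell and the picture viewer there is one more tool, called by a JSON object that holds its "op" and its "data", one argument or row to a line. send_rows: Moves the arm, as the interface text tells. Scaled input: -1 to 1 covers 30 cm each way for a shift and 2 pi rad each way for a turn. Its arguments: {"type":"object","properties":{"rows":{"type":"string"},"jaw":{"type":"number"},"force":{"type":"number"}},"required":["rows"]}

```bash
mkdir -p pics; ls; python3 - <<'E'
from plant import sensors, eyes
import cv2,numpy as np
s=sensors.get_state(); print({k:np.round(v,3) for k,v in s.items()})
for n in ['scene','side']:
    p,d=eyes.snapshot(n); cv2.imwrite(f'pics/{n}0.png',p[:,:,::-1]); np.savez(f'pics/{n}0.npz',p=p,d=d); c=eyes.calibration(n); print(n,c)
E
```

```text
pics
{'clock': np.float64(0.0), 'q': array([ 1.238,  0.69 , -0.195,  1.566,  0.157,  0.902, -0.215]), 'qd': array([-0.001,  0.001,  0.   ,  0.   ,  0.   , -0.001,  0.002]), 'joint_torque': array([ 0.0000e+00, -5.2756e+01, -1.2670e+00, -1.5343e+01, -5.3000e-02,
        7.0000e-03,  0.0000e+00]), 'tool_pos': array([ 0.224, -0.583,  0.238]), 'eef_rot': array([ 0.983,  0.182, -0.   , -0.001]), 'contact_force': array([-0.524, -0.82 ,  0.881]), 'moment': array([-0.023,  0.031, -0.024]), 'finger_force': np.float64(0.0), 'opening': np.float64(1.005)}
scene {'fov_y': 48.75102019070288, 'cx': 311.1924799469268, 'cy': 231.2143600710416, 'dist_coeffs': array([-0.12980685,  0.        ,  0.        ,  0.        ,  0.        ]), 'world_from_camera': array([[ 0.48664565,  0.73117747, -0.4780748 ,  1.16309951],
       [ 0.87358444, -0.41051014,  0.26140324, -0.23929619],
       [-0.0051224 , -0.54484946, -0.83851823,  1.13108161],
       [ 0.        ,  0.        ,  0.        ,  1.        ]])}
side {'fov_y': 44.08216608019889, 'cx': 311.4767537896673, 'cy': 237.3651170032536, 'dist_coeffs': array([-0.0729604,  0.       ,  0.       ,  0.       ,  0.       ]), 'world_from_camera': array([[-0.95590058, -0.15796635,  0.24758981,  0.19190186],
       [-0.29367604,  0.52247299, -0.80048508,  1.32520441],
       [-0.00290928, -0.83789534, -0.54582317,  0.91040501],
       [ 0.        ,  0.        ,  0.        ,  1.        ]])}
```

View pics/scene0.png

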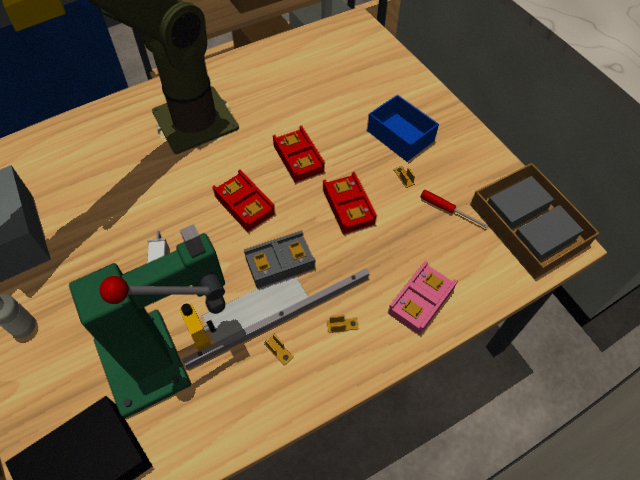

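View pics/side0.png

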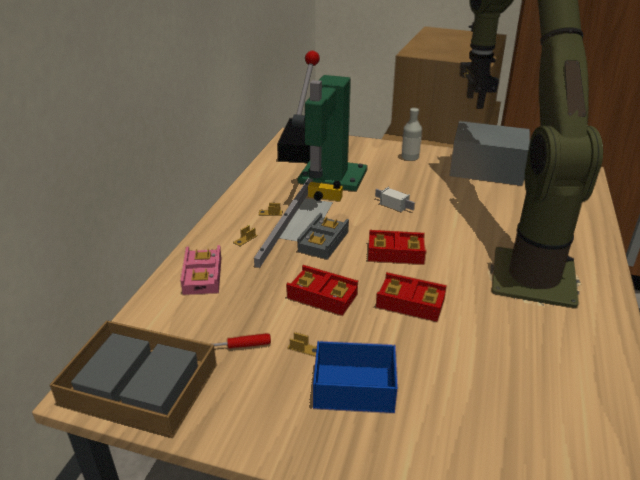

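The scene view shows the grey holder at about (280,259), fence from (187,362) to (368,273), yellow stop (195,325) with black bumper (210,326), fuse near (157,248), clips at (278,348), (342,324), (404,177). Side view is consistent: holder (323,236), fence (258,262)–(308,190).

```bash
cat > h.py <<'E'
import numpy as np, cv2
from plant import sensors, eyes
def K(c):
    f=240/np.tan(np.radians(c['fov_y']/2)); return np.array([[f,0,c['cx']],[0,f,c['cy']],[0,0,1.]])
def cloud(c,d):
    v,u=np.mgrid[0:480,0:640]; uv=np.stack([u,v],-1).reshape(-1,1,2).astype(np.float64)
    n=cv2.undistortPoints(uv,K(c),c['dist_coeffs']).reshape(480,640,2)
    P=np.dstack([n*d[...,None],d]); T=c['world_from_camera']
    W=P@T[:3,:3].T+T[:3,3]; W[d<=0]=np.nan; return W
def onplane(c,uv,z):
    n=cv2.undistortPoints(np.array(uv,float).reshape(-1,1,2),K(c),c['dist_coeffs']).reshape(-1,2)
    T=c['world_from_camera']; r=np.c_[n,np.ones(len(n))]@T[:3,:3].T
    return T[:3,3]+r*((z-T[2,3])/r[:,2])[:,None]
def proj(c,X):
    T=np.linalg.inv(c['world_from_camera']); X=np.atleast_2d(X)
    return cv2.projectPoints(X@T[:3,:3].T+T[:3,3],np.zeros(3),np.zeros(3),K(c),c['dist_coeffs'])[0].reshape(-1,2)
E
python3 - <<'E'
from h import *
for n in ['scene','side']:
    z=np.load(f'pics/{n}0.npz'); p,d=z['p'].astype(int),z['d']; c=eyes.calibration(n); W=cloud(c,d)
    hsv=cv2.cvtColor(z['p'],cv2.COLOR_RGB2HSV)
    if n=='scene': A=onplane(c,[(187,362),(368,273)],.03)
    else: A=onplane(c,[(258,250),(305,185)],.03)
    print(n,'fence ends approx',A.round(3))
    # table check
    print('table z',np.nanmedian(W[...,2][200:300,300:340]))
    box=(240,225,80,65) if n=='scene' else (290,210,65,50)
    def rect(box,zl,zh,mask=None):
        x,y,w,h=box; w_=W[y:y+h,x:x+w]; m=(w_[...,2]>zl)&(w_[...,2]<zh)
        if mask is not None: m&=mask[y:y+h,x:x+w]
        q=w_[m]; r=cv2.minAreaRect(q[:,:2].astype(np.float32)*1000); 
        return len(q),np.round(r[0],1),np.round(r[1],1),round(r[2],2),q
    r=rect(box,.036,.052,hsv[...,1]<70); print('holder',r[:4]); print(cv2.boxPoints(cv2.minAreaRect(r[4][:,:2].astype(np.float32)*1000)).round(0).tolist())
    fb=(180,255,200,120) if n=='scene' else (245,175,70,95)
    x,y,w,h=fb; w_=W[y:y+h,x:x+w].reshape(-1,3); hs=hsv[y:y+h,x:x+w].reshape(-1,3)
    a,b=A[0,:2],A[1,:2]; t=(b-a)/np.linalg.norm(b-a); nn=np.array([-t[1],t[0]])
    m=(abs(w_[:,2]-.03)<.006)&(abs((w_[:,:2]-a)@nn)<.025)&(hs[:,1]<90)
    q=w_[m]; r=cv2.fitLine(q[:,:2].astype(np.float32),cv2.DIST_HUBER,0,.01,.01).ravel()
    s=(q[:,:2]-r[2:])@r[:2]; dd=(q[:,:2]-r[2:])@np.array([-r[1],r[0]])
    print('fence',len(q),r.round(4),np.degrees(np.arctan2(r[1],r[0])),'s',np.percentile(s,[0,1,99,100]).round(3),'d',np.percentile(dd,[1,5,50,95,99]).round(4),np.median(q[:,2]))
    # yellow stop
    m=(hsv[...,0]>20)&(hsv[...,0]<32)&(hsv[...,1]>180)&(hsv[...,2]>120)&(W[...,2]>.034)&(W[...,2]<.046)
    q=W[m]; cen=np.median(q,0); q=q[np.linalg.norm(q-cen,axis=1)<.09]; print('stop',len(q),cen.round(3),cv2.boxPoints(cv2.minAreaRect(q[:,:2].astype(np.float32)*1000)).round(0).tolist())
E
```

```text
scene fence ends approx [[ 0.699 -0.295  0.03 ]
 [ 0.704  0.164  0.03 ]]
table z 0.0013827617742627751
holder (806, array([564.4,  -1.2]), array([147.8,  95.4]), 82.61)
[[508.0, -68.0], [602.0, -81.0], [621.0, 66.0], [527.0, 78.0]]
fence 1524 [0.005  1.     0.6983 0.0224] 89.71177 s [-0.325 -0.321  0.138  0.145] d [-0.0082 -0.007   0.0001  0.0085  0.0098] 0.03044547631540817
stop 283 [ 0.623 -0.249  0.04 ] [[577.0, -263.0], [650.0, -264.0], [650.0, -233.0], [577.0, -233.0]]
side fence ends approx [[ 0.708  0.133  0.03 ]
 [ 0.7   -0.249  0.03 ]]
table z 0.029368693679389324
holder (393, array([567. ,   3.4]), array([152.9,  92.9]), 83.24)
[[512.0, -67.0], [604.0, -78.0], [622.0, 74.0], [530.0, 85.0]]
fence 525 [ 3.000e-04 -1.000e+00  6.987e-01 -3.580e-02] -89.9853 s [-0.208 -0.205  0.261  0.278] d [-0.0086 -0.0074 -0.0003  0.0081  0.01  ] 0.02865684347479025
stop 75 [ 0.626 -0.241  0.039] [[580.0, -225.0], [584.0, -266.0], [654.0, -260.0], [651.0, -219.0]]
```

```bash
python3 - <<'E'
from h import *
n='scene'
z=np.load('pics/scene0.npz'); d=z['d']; c=eyes.calibration(n); W=cloud(c,d); hsv=cv2.cvtColor(z['p'],cv2.COLOR_RGB2HSV)
m=((hsv[...,0]<8)|(hsv[...,0]>172))&(hsv[...,1]>150)&(W[...,2]>.02)&(W[...,2]<.06)
k,l,st,ce=cv2.connectedComponentsWithStats(m.astype(np.uint8))
for i in range(1,k):
    if st[i,4]>150: print('red',ce[i].round(),cv2.boxPoints(cv2.minAreaRect(W[l==i][:,:2].astype(np.float32)*1000)).round(0).tolist())
print('plate z',W[300:312:4,250:300:10,2].round(4), onplane(c,[(205,330),(305,305),(290,280)],0).round(3))
# heights along path
a=np.array([.224,-.583]);b=np.array([.44,0.0]);t=(b-a)/np.linalg.norm(b-a)
for nm in ['scene','side']:
    W=cloud(eyes.calibration(nm),np.load(f'pics/{nm}0.npz')['d'])
    r=W[...,:2]-a; s=r@t; e=abs(r@np.array([-t[1],t[0]]))
    for s0 in np.arange(.1,.62,.05):
        q=W[...,2][(abs(s-s0)<.025)&(e<.11)&(W[...,2]>-.02)]; print(nm,round(s0,2),len(q),q.max().round(3) if len(q) else None)
z=np.load('pics/side0.npz'); c=eyes.calibration('side')
for nm,cr in (('scene',(150,215,240,180)),('side',(230,140,220,165))):
    x,y,w,h=cr; p=np.load(f'pics/{nm}0.npz')['p'][y:y+h,x:x+w,::-1]; cv2.imwrite(f'pics/{nm}_c.png',cv2.resize(p,None,fx=800/w,fy=800/w,interpolation=2)[:600])
E
```

```text
red [299. 153.] [[209.0, 159.0], [364.0, 146.0], [372.0, 237.0], [217.0, 251.0]]
red [244. 200.] [[278.0, 30.0], [295.0, -61.0], [447.0, -32.0], [429.0, 59.0]]
red [349. 202.] [[417.0, 202.0], [569.0, 176.0], [585.0, 266.0], [433.0, 292.0]]
red [438. 200.] [[560.0, 433.0], [572.0, 410.0], [655.0, 452.0], [643.0, 476.0]]
plate z [[ 0.0041  0.0009  0.002   0.0016  0.0018]
 [-0.0006  0.0022  0.0006  0.0038  0.0023]
 [ 0.0033  0.0047  0.0037  0.0026  0.0306]] [[ 0.635 -0.231  0.   ]
 [ 0.691  0.     0.   ]
 [ 0.616  0.001  0.   ]]
scene 0.1 1652 0.135
scene 0.15 1221 0.009
scene 0.2 1084 0.009
scene 0.25 1033 0.008
scene 0.3 1150 0.01
scene 0.35 949 0.048
scene 0.4 958 0.048
scene 0.45 513 0.008
scene 0.5 947 0.049
scene 0.55 1537 0.052
scene 0.6 1432 0.054
side 0.1 978 0.572
side 0.15 478 0.006
side 0.2 520 0.005
side 0.25 535 0.005
side 0.3 426 0.006
side 0.35 503 0.045
side 0.4 981 0.048
side 0.45 639 0.005
side 0.5 358 0.037
side 0.55 488 0.049
side 0.6 837 0.051
```

View pics/scene_c.png

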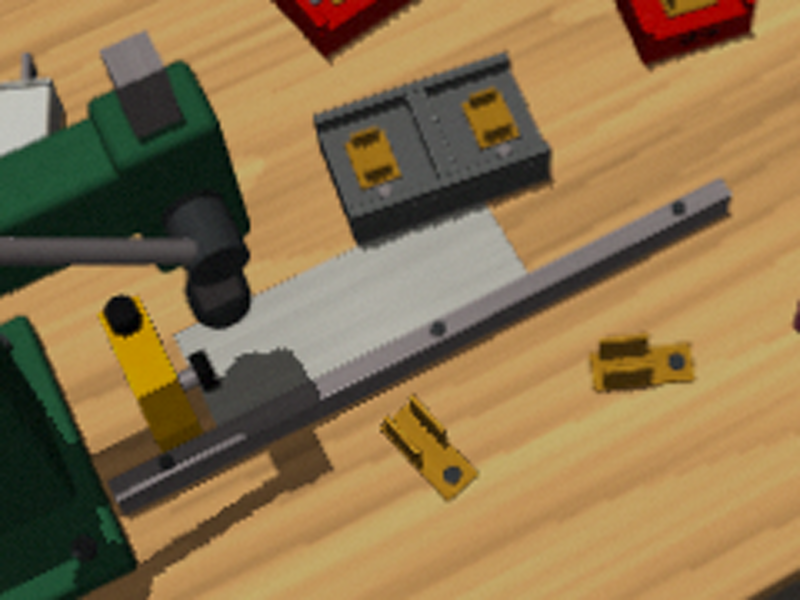

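The crop shows the bumper end around full pixel (212,326) and the holder's +x side clear of the fence, with its nose toward the stop; the white patch is flush with the bench. I'll approach with shut fingers.

{"op": "send_rows", "data": {
  "rows": "0.744 -0.729 0 -0.1917;0.744 -0.729 0 -0.1917;0.744 -0.729 0 -0.1917;0.744 -0.729 0 -0.1917;0.744 -0.729 0 -0.1917;0.744 -0.729 0 -0.1917;0.744 -0.729 0 -0.1917;0.744 -0.729 0 -0.1917;0.744 -0.729 0 -0.1917;0.744 -0.729 0 -0.1917",
  "jaw": 1,
  "force": 20
}}

```text
clock: 0.93
tool_pos: [0.3548, -0.2973, 0.2388]
eef_rot: [0.703, 0.711, 0.0, -0.0]
contact_force: [-0.2, -1.1, 1.0]
opening: 0.271
finger_force: 0.0
```

{"op": "send_rows", "data": {
  "rows": "0.94 0.427 0 0;0.94 0.427 0 0;0.94 0.427 0 0;0.94 0.427 0 0;0.94 0.427 0 0;0.94 0.427 0.3 0;0.94 0.427 0.3 0;0.94 0.427 0.3 0;0.94 0.427 0.3 0;0.94 0.427 0.3 0"
}}

```text
clock: 1.77
tool_pos: [0.4817, -0.014, 0.1469]
eef_rot: [0.705, 0.709, -0.001, -0.002]
contact_force: [0.3, -0.3, 0.9]
opening: 0.008
finger_force: 0.0
```

```bash
python3 - <<'E'
from h import *
s=sensors.get_state(); print(s['tool_pos'].round(4),s['eef_rot'].round(4),s['opening'],s['contact_force'].round(2))
p,d=eyes.snapshot('side'); cv2.imwrite('pics/side1.png',p[100:340,150:470,::-1].repeat(2,0).repeat(2,1))
print(onplane(eyes.calibration('scene'),[(211.5,325),(213,322),(213.5,328)],.025).round(3))
E
```

```text
[ 0.4817 -0.014   0.1469] [ 7.049e-01  7.093e-01 -6.000e-04 -1.600e-03] 0.008295161759310684 [ 0.33 -0.27  0.86]
[[ 0.643 -0.213  0.025]
 [ 0.638 -0.207  0.025]
 [ 0.652 -0.212  0.025]]
```

View pics/side1.png

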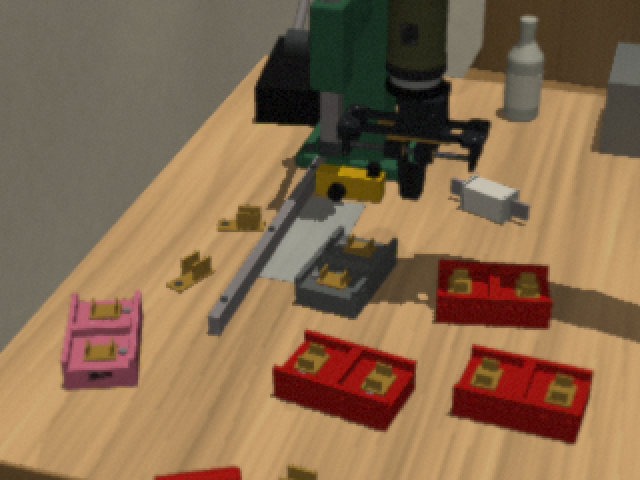

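Shut fingers hang at (410,180), above the gap between grey and red holders; all else undisturbed. Descend, then push toward the fence.

{"op": "send_rows", "data": {
  "rows": "0 0 0.15 0;0 0 0.3 0;0 0 0.4 0;0 0 0.44 0;0 0 0.447 0;0 0 0.447 0"
}}

```text
clock: 2.32
tool_pos: [0.4819, -0.0192, 0.0151]
eef_rot: [0.708, 0.706, -0.001, 0.0]
contact_force: [0.3, -0.2, 1.1]
opening: 0.003
finger_force: 0.0
```

{"op": "send_rows", "data": {
  "rows": "0 0.03 0 0;0 0.06 0 0;0 0.09 0 0;0 0.12 0 0;0 0.15 0 0;0 0.18 0 0;0 0.2 0 0;0 0.22 0 0;0 0.24 0 0;0 0.24 0 0"
}}

```text
clock: 3.15
tool_pos: [0.5542, -0.0187, 0.0161]
eef_rot: [0.708, 0.707, -0.0, 0.001]
contact_force: [-2.5, -2.5, 1.4]
opening: 0.004
finger_force: 1.6
```

{"op": "send_rows", "data": {
  "rows": "0 0.015 0 0;0 0.03 0 0;0 0.04 0 0;0 0.05 0 0;0 0.06 0 0;0 0.065 0 0;0 0.07 0 0;0 0.075 0 0"
}}

```text
clock: 3.82
tool_pos: [0.5747, -0.0182, 0.0155]
eef_rot: [0.707, 0.707, -0.002, -0.0]
contact_force: [-6.0, -1.3, 4.9]
opening: 0.004
finger_force: 3.2
```

```bash
cat >> h.py <<'E'
def hold(n='scene'):
    p,d=eyes.snapshot(n); c=eyes.calibration(n); W=cloud(c,d); hsv=cv2.cvtColor(p,cv2.COLOR_RGB2HSV)
    # grey top rim of the holder, within its lane
    m=(W[...,2]>.037)&(W[...,2]<.052)&(hsv[...,1]<80)&(W[...,0]>.47)&(W[...,0]<.70)&(W[...,1]>-.25)&(W[...,1]<.13)
    k,l,st,_=cv2.connectedComponentsWithStats(cv2.morphologyEx(m.astype(np.uint8),cv2.MORPH_CLOSE,np.ones((5,5))))
    i=1+st[1:,4].argmax(); q=W[(l==i)&m][:,:2].astype(np.float32)*1000
    r=cv2.minAreaRect(q); print(n,len(q),np.round(r[0],1),np.round(r[1],1),round(r[2],1),cv2.boxPoints(r).round().astype(int).tolist()); return p,W
E
python3 - <<'E'
from h import *
p,W=hold(); cv2.imwrite('pics/s2.png',p[200:400,140:400,::-1].repeat(3,0).repeat(3,1))
E
```

```text
scene 366 [660.8  15.3] [ 38.1 147.7] 7.6 [[632, 86], [652, -60], [689, -55], [670, 91]]
```

View pics/s2.png

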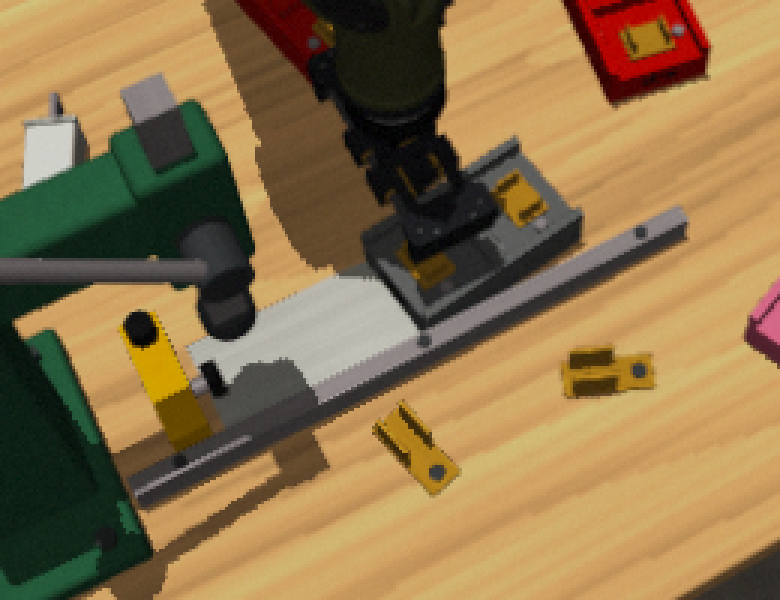

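The holder has turned: nose corner on the fence (crop 425,325), rear end ~19 mm off. Push its rear part next.

{"op": "send_rows", "data": {
  "rows": "0 -0.05 0 0;0 -0.1 0 0;0.1 -0.1 0 0;0.2 -0.1 0 0;0.2 -0.06 0 0;0.2 -0.03 0 0;0.2 -0.01 0 0;0.2 0.0 0 0;0.2 0.01 0 0;0.2 0.015 0 0"
}}

```text
clock: 4.7
tool_pos: [0.5799, 0.0435, 0.0149]
eef_rot: [0.707, 0.707, -0.0, -0.001]
contact_force: [-4.1, 2.4, 1.1]
opening: 0.003
finger_force: 1.8
```

{"op": "send_rows", "data": {
  "rows": "0 0.004 0 0;0 0.008 0 0;0 0.012 0 0;0 0.016 0 0;0 0.02 0 0;0 0.02 0 0"
}}

```text
clock: 5.2
tool_pos: [0.5831, 0.0431, 0.0146]
eef_rot: [0.707, 0.708, -0.003, -0.002]
contact_force: [-11.1, 2.8, 8.8]
opening: 0.007
finger_force: 5.5
```

{"op": "send_rows", "data": {
  "rows": "0 -0.1 0 0;0.1 -0.1 0 0;0.2 -0.1 0 0;0.29 -0.08 0 0;0.29 0.02 0 0;0.29 0.1 0 0;0.29 0.16 0 0;0.29 0.203 0 0;0.29 0.203 0 0"
}}

```text
clock: 5.95
tool_pos: [0.6524, 0.128, 0.015]
eef_rot: [0.708, 0.706, 0.002, 0.002]
contact_force: [-0.9, -0.8, 0.4]
opening: 0.003
finger_force: 0.0
```

```bash
python3 - <<'E'
from h import *
for n in ('scene','side'): p,W=hold(n); 
E
```

```text
scene 769 [647.7   6.7] [101.5 148.9] 0.4 [[596, 81], [597, -68], [699, -67], [698, 82]]
side 32 [604.4 -42.6] [ 9.3 47.2] 3.9 [[598, -19], [601, -66], [611, -66], [607, -19]]
```

{"op": "send_rows", "data": {
  "rows": "-0.04 -0.015 0 0;-0.08 -0.02 0 0;-0.11 -0.02 0 0;-0.135 -0.02 0 0;-0.16 -0.02 0 0;-0.185 -0.02 0 0;-0.21 -0.02 0 0;-0.235 -0.02 0 0;-0.26 -0.02 0 0;-0.28 -0.02 0 0"
}}

```text
clock: 6.88
tool_pos: [0.6406, 0.0477, 0.0146]
eef_rot: [0.707, 0.708, 0.0, -0.002]
contact_force: [-3.5, 5.8, 1.7]
opening: 0.004
finger_force: 2.7
```

```bash
python3 - <<'E'
from h import *
hold('scene')
E
```

```text
scene 786 [647.8 -38.2] [145.3 100.3] 89.4 [[597, -110], [697, -111], [699, 34], [598, 35]]
```

{"op": "send_rows", "data": {
  "rows": "-0.025 0.01 0 0;-0.05 0.01 0 0;-0.075 0.01 0 0;-0.1 0.01 0 0;-0.125 0.01 0 0;-0.15 0.01 0 0;-0.175 0.01 0 0;-0.2 0.01 0 0;-0.22 0.01 0 0;-0.235 0.01 0 0"
}}

```text
clock: 7.77
tool_pos: [0.6437, -0.023, 0.0145]
eef_rot: [0.707, 0.708, 0.0, -0.002]
contact_force: [-4.0, 4.9, 1.0]
opening: 0.003
finger_force: 2.8
```

```bash
python3 - <<'E'
from h import *
p,W=hold('scene'); cv2.imwrite('pics/s3.png',p[200:400,140:400,::-1].repeat(3,0).repeat(3,1))
E
```

```text
scene 759 [ 643.8 -111.8] [139.   94.8] 88.6 [[595, -180], [690, -182], [693, -43], [598, -41]]
```

View pics/s3.png

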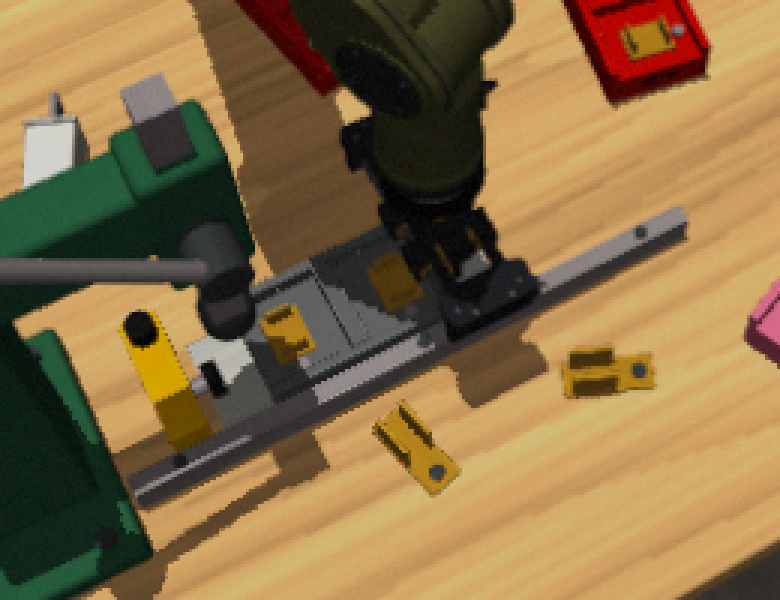

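The holder is flush, its nose (crop ~245,365) is about 25 mm from the bumper (215,378). Now slow feeling.

{"op": "send_rows", "data": {
  "rows": "-0.008 0.006 0 0;-0.016 0.006 0 0;-0.024 0.006 0 0;-0.032 0.006 0 0;-0.04 0.006 0 0;-0.046 0.006 0 0;-0.052 0.006 0 0;-0.056 0.006 0 0"
}}

```text
clock: 8.48
tool_pos: [0.6452, -0.0392, 0.0143]
eef_rot: [0.706, 0.708, 0.0, -0.002]
contact_force: [-2.7, 5.2, 0.7]
opening: 0.002
finger_force: 2.8
```

{"op": "send_rows", "data": {
  "rows": "-0.004 0 0 0;-0.008 0 0 0;-0.012 0 0 0;-0.016 0 0 0"
}}

```text
clock: 8.82
tool_pos: [0.6451, -0.0438, 0.0143]
eef_rot: [0.706, 0.708, 0.0, -0.002]
contact_force: [-3.1, 5.6, -0.0]
opening: 0.009
finger_force: 2.8
```

{"op": "send_rows", "data": {
  "rows": "-0.004 0 0 0;-0.008 0 0 0;-0.012 0 0 0"
}}

```text
clock: 9.07
tool_pos: [0.6451, -0.0473, 0.0143]
eef_rot: [0.706, 0.708, 0.0, -0.002]
contact_force: [-3.2, 5.4, 1.0]
opening: 0.01
finger_force: 2.8
```

{"op": "send_rows", "data": {
  "rows": "-0.003 0 0 0;-0.006 0 0 0;-0.009 0 0 0"
}}

```text
clock: 9.32
tool_pos: [0.6451, -0.05, 0.0143]
eef_rot: [0.706, 0.708, 0.0, -0.002]
contact_force: [-4.4, 5.8, 0.6]
opening: 0.006
finger_force: 2.9
```

{"op": "send_rows", "data": {
  "rows": "-0.003 0 0 0;-0.006 0 0 0;-0.008 0 0 0"
}}

```text
clock: 9.57
tool_pos: [0.6451, -0.0506, 0.0144]
eef_rot: [0.706, 0.708, 0.001, -0.003]
contact_force: [-4.5, 8.5, 1.1]
opening: 0.007
finger_force: 4.5
```

Bumper met (force rose, motion stopped). Build up gently.

{"op": "send_rows", "data": {
  "rows": "-0.003 0 0 0;-0.006 0 0 0;-0.008 0 0 0;-0.008 0 0 0"
}}

```text
clock: 9.9
tool_pos: [0.6451, -0.0506, 0.0144]
eef_rot: [0.706, 0.709, 0.002, -0.004]
contact_force: [-3.6, 11.6, 1.3]
opening: 0.007
finger_force: 5.7
```

{"op": "send_rows", "data": {
  "rows": "-0.003 0 0 0;-0.006 0 0 0;-0.006 0 0 0;-0.006 0 0 0;-0.006 0 0 0"
}}

```text
clock: 10.32
tool_pos: [0.6451, -0.0506, 0.0144]
eef_rot: [0.705, 0.709, 0.003, -0.005]
contact_force: [-4.5, 13.2, 0.6]
opening: 0.002
finger_force: 6.8
```

{"op": "send_rows", "data": {
  "rows": "0.03 0 0 0;0.06 0 0 0;0.12 0 0 0;0.2 0 0 0;0.25 0 0 0;0.25 0 0 0"
}}

```text
clock: 10.82
tool_pos: [0.6472, 0.0212, 0.0151]
eef_rot: [0.705, 0.709, 0.002, -0.001]
contact_force: [-0.8, 0.8, -0.0]
opening: 0.007
finger_force: 0.0
```

```bash
python3 - <<'E'
from h import *
p,W=hold('scene'); cv2.imwrite('pics/s4.png',p[230:400,150:330,::-1].repeat(4,0)[:600].repeat(4,1))
z=np.load('pics/scene0.npz'); d=np.abs(p.astype(int)-z['p']).sum(2); hsv=[cv2.cvtColor(q,cv2.COLOR_RGB2HSV) for q in (p,z['p'])]
for h in hsv:
    m=(h[...,0]>20)&(h[...,0]<32)&(h[...,1]>180)&(h[...,2]>100); m[:, :170]=0; m[:,215:]=0; m[:290]=0;m[360:]=0
    v,u=np.nonzero(m); print(len(u),u.mean(),v.mean())
E
```

```text
scene 762 [ 643.1 -130.8] [148.8 100.7] 85.4 [[587, -201], [687, -209], [699, -61], [599, -53]]
472 194.88135593220338 327.5487288135593
294 192.05442176870747 321.6258503401361
```

View pics/s4.png

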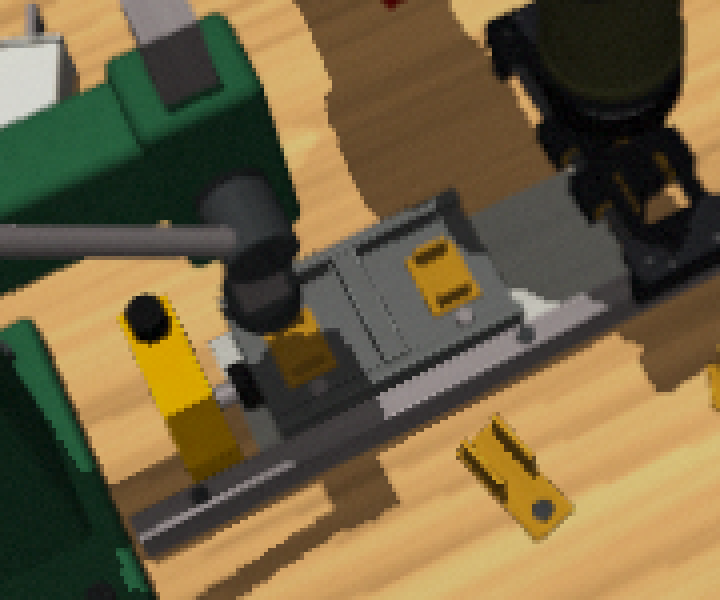

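Nose is at the bumper (crop ~250,388), stop knob unmoved (147,318). Check the tilt more carefully with rim heights only.

```bash
python3 - <<'E'
from h import *
for n in ('scene','side'):
    _,d=eyes.snapshot(n); W=cloud(eyes.calibration(n),d)
    for _ in range(3): W=np.nanmean([W,cloud(eyes.calibration(n),eyes.snapshot(n)[1])],0)
    m=(W[...,2]>.0395)&(W[...,2]<.05)&(W[...,0]>.58)&(W[...,0]<.71)&(W[...,1]>-.215)&(W[...,1]<-.03)
    q=W[m]; print(n,len(q))
    for y in np.arange(-.21,-.05,.015):
        b=q[abs(q[:,1]-y)<.0075]; 
        if len(b)>2: print(round(y,3),len(b),b[:,0].min().round(4),b[:,0].max().round(4))
    m=(abs(W[...,2]-.03)<.005)&(W[...,0]>.68)&(W[...,0]<.715)
    q=W[m]
    for y in (-.25,-.2,-.15,-.1,-.05,0.1): 
        b=q[abs(q[:,1]-y)<.02,0]; 
        if len(b): print('fence',y,len(b),np.percentile(b,[3,97]).round(4))
E
```

```text
scene 745
-0.21 20 0.5981 0.6884
-0.195 32 0.6566 0.6878
-0.18 47 0.6281 0.6877
-0.165 44 0.5973 0.6879
-0.15 57 0.5972 0.6883
-0.135 237 0.5959 0.6879
-0.12 61 0.5974 0.6878
-0.105 59 0.5988 0.6879
-0.09 94 0.5994 0.6883
-0.075 61 0.5978 0.6879
-0.06 33 0.5978 0.6884
fence -0.25 167 [0.6812 0.7028]
fence -0.2 151 [0.6863 0.7044]
fence -0.15 150 [0.6864 0.7035]
fence -0.1 152 [0.6866 0.7038]
fence -0.05 121 [0.6873 0.7039]
fence 0.1 117 [0.6896 0.7056]
side 61
-0.195 10 0.6011 0.6088
-0.18 20 0.6017 0.6633
-0.165 13 0.6018 0.6333
-0.15 4 0.6038 0.609
-0.135 6 0.6278 0.6492
-0.09 3 0.6314 0.6329
fence -0.25 1 [0.7011 0.7011]
fence -0.05 2 [0.6967 0.699 ]
fence 0.1 54 [0.6914 0.7069]<stdin>:4: RuntimeWarning: Mean of empty slice
```

```bash
python3 -c "
from plant import finish_job; print(finish_job())"
```

```text
the job is handed in; nothing more can be done
None
```

The holder is handed in flush along the fence with its nose against the bumper. It was pressed there with about 13 N at the tool, an estimated 8 N on the bumper. The last images show it parallel to the fence, the stop unmoved and the arm backed off 70 mm; the hand-in returned no verdict.

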